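# Seat the milk sample carrier against the reader's two stops

## Robot

A 6-joint arm with a two-finger parallel gripper is mounted at the origin on the work surface. World frame = base frame: x ahead of the robot, y to its left, z up, the work surface at z = 0. Lengths are in m, angles in rad, forces in N, time in s.
With the tool pointing down it reaches from about 0.35 to 0.85 m from the base axis. Payload 8.1 kg.
Tool frame: the origin (TCP) lies at the very end of the fingers, on their centre line; the grasp point (between the pads) lies 19 mm behind it; z points along the fingers, x is the direction in which the jaws open and shut, and the axes are right-handed (so a half turn about z gives the same grasp; the last joint's range is limited). The gripper opens to 93 mm and grips with 3 to 60 N. Pads are 15 mm wide; open, the fingers measure 128 mm over their backs; the gripper's body (75 mm by 188 mm) begins 65 mm behind the grasp point.
Start: joints at [1.196, 0.13, 1.488, -0, 1.523, -0.085], TCP at [0.171, 0.575, 0.219] pointing down, gripper open.
Joint ranges: [-2.96, 2.96], [-0.89, 2.26], [0.02, 2.5], [-1.34, 4.48], [0, 2.73], [-2.66, 2.66]. Speed limits (rad/s): [2.39, 2.39, 2.79, 3.14, 3.14, 3.14].

## Interface

Orientations are given as a rotation vector (axis times angle).
In Python, from plant import robot gives the robot as it stands. The module is installed in compiled form; this text tells all that it offers.
- The arm moves only by the tool jog_arm, never from a script. Its argument "commands" is one flat list of numbers, 5 for each row, row after row: the gripper's target within -1 to 1 (shut at 1, half-way at 0, fully open at -1), then the shift along the tool's x, y, z in m, then the turn about the tool's z in degrees. A call has 1 to 20 rows; each row shifts and turns the commanded pose from where the row before left it, along the tool's axes as they then stand; what a row does not reach is not made up. A row lasts 1/12 s, in which the tool goes at most 41.7 mm and 7.16 degrees, less where a joint would pass 70% of its speed; a pose out of reach is approached as far as the arm can. A call is refused whole if a number of a shift passes 0.0417 or a number of a turn 7.16, either way. A call with a gripper value outside its range is refused whole. The fingers move at their own pace and stop on an object; "grip_force" is the grip in N (left out, the last holds). Time passes only in rows, so rows that do not move let the fingers close. It gives the time, the measured TCP pose, the force and the opening at its end, in the units of the state.
- robot.read_state(): the state, without advancing time (a new reading comes with each control period).
- robot.read_camera(name): name is "scene" or "side" or "wrist"; returns a dict with "img" (480x640x3 uint8, blue, green, red), "vfov" (degrees; the focal length in pixels is half the picture's height over the tangent of half this angle, whatever the lens; pixels are square), "cx", "cy" (the principal point, pixels), "extrinsics" (4x4, takes a point from world to camera coordinates). Camera axes: x right, y down, z forward; pixel columns grow to the right and rows downward; lengths in m; the calibration is good to about 2 mm. A picture is of the moment at which its call begins. There is no depth.
- robot.close_job(): hands the job in, once; it reports no verdict.
Trained networks look in a picture, given as the dict that the camera call returned (one of the last four; its "shot" number tells which), for a name from the list of things; names that differ only in an ending like _2 or _b are one class to them, and where a whole thing is asked for, a point or a joint stands for the part that bears it (a point fixed in the world has none). Each returns a list of dicts, best first, with "score" (0 to 1); they miss things now and then, are a little off and sometimes report something else, mostly with a low value. They report only what shows in the picture. A call takes as long as a camera call. They do not tell look-alikes from the thing itself.
- robot.recognise(thing, picture): "box" ([centre column, centre row, width, height] as shares, 0 to 1, of the picture: columns of its width, rows of its height, round what is visible of it).
- robot.pinpoint(thing, picture): "position" ([row, column] as shares, 0 to 1, of the picture: columns of its width, rows of its height: a listed point, or the origin of a listed thing).
The state is a dict: "t": time; "q": joint angles; "dq": joint speeds; "joint_torque": joint torques, N m; "tool_pos": TCP position; "orientation": TCP orientation; "force": force on the tool from outside, world axes, zero at the start; "wrist_torque": the same for the moment, N m; "opening": finger opening in m.
Only numpy, scipy, OpenCV 4.12 (cv2) and the standard library are available. Lean on these libraries where they do the work, as an engineer would, in place of code of your own. Each camera call takes 0.05 s, during which the arm holds its last target.

## Task

Pick up the oblong sample carrier with the three caps and set it down flat on the milk reader's loading plate, clear of both stops, with its long side parallel to the stop that runs away from the white housing. Then slide it into the corner until it is flush against both steel stops at once, and finish while still holding it pressed lightly but definitely against both (do not let go, and do not ram the stops). Leave the square standard block and the two milk jars alone.

Things in the scene. Friction and masses are not known exactly. Their poses are not given: they have to be found in the camera images.
- carrier: the sample carrier: a bare grey aluminium block 70 (its x) x 46 (its y) x 52 mm high, with three small black rubber caps (17 mm across, 8 mm high) in a row along x on top, 60 mm high overall, about 0.2 to 0.4 kg, loose on the bench. Origin: centre of its underside, z up. Either way round is right.
- reader: the milk reader, fixed to the bench, its place and yaw differ each time. Grey loading plate 180 (x) x 150 (y) x 18 mm thick, origin at the centre of the plate's underside on the bench, z up, so the plate's top is 18 mm above the bench. A white housing with display, 65 mm high, stands on the -x side, from x = -90 to -170 mm, as wide as the plate. Two steel stops 12 mm high above the plate's top form an L at the plate's +x, +y corner; they are rigid.
- end_stop: rigid steel bar across the +x end of the plate, part of the reader: 12 x 122 x 12 mm, running along y; origin at the centre of its underside on the plate's top, at (81, 11, 18) mm in the reader's frame, same axes. Its working face looks to -x and lies at x = 75 mm in the reader's frame.
- side_stop: rigid steel bar along the +y side of the plate, part of the reader: 115 x 12 x 12 mm, running along x; origin at the centre of its underside on the plate's top, at (17.5, 66, 18) mm in the reader's frame, same axes. Its working face looks to -y and lies at y = 60 mm in the reader's frame.
- seat (a point): the point on the plate's top where the centre of the carrier's underside comes when it is home in the corner: (40, 37, 18) mm in the reader's frame, same axes; the carrier's x axis then lies along the reader's x axis (either way round). The carrier drags on the plate (friction coefficient about 0.5 to 0.8), so weight put on it from above eats part of the push.
- standard: bystander, not to be moved: square aluminium standard block 58 x 58 x 34 mm with one large black rubber cap (40 mm across, 10 mm high) on top; loose; origin at the centre of its underside. It and the carrier swap places at random.
- jar_a: bystander, not to be moved: jar of milk, 60 mm across, 70 mm high, steel lid; to the left (+y) of the reader; loose; origin at the centre of its underside.
- jar_b: bystander, not to be moved: jar of milk like the other, 60 mm across, 70 mm high, to the right (-y) of the blocks; loose; origin at the centre of its underside.
Mind the look-alikes: they are no part of the job. What is shaped like the carrier but brown is not meant.

How it is judged:
By the outcome, as a careful person would: the job done as asked, in the order asked, and still so for the second after the job is handed in, while the arm keeps its last pose, push and grip.
It also fails if it takes over 54 s, if anything falls off the work surface, if the arm or the gripper's body presses on something with over 40 N, if the wrist force passes 120 N, or if a joint passes its speed limit or range.

## Working session

There is one attempt and no reset: what is moved stays moved. The work goes in short steps, Python scripts to look and compute and a tool call to move; the robot and the scene stay as the last step left them, time stands still between calls to the robot, and variables do not carry over. Pictures are saved under pics/ and viewed, and the job is handed in when it is done.

Besides the shell and the picture viewer there is one more tool, called after ">>>" as a command line: name --argument value ..., lists and objects as JSON in quotes. jog_arm: Moves the arm, as the interface text tells. Its arguments: {"type":"object","properties":{"commands":{"type":"array"},"grip_force":{"type":"number"}},"required":["commands"]}

```bash
mkdir -p pics; cat > look.py <<'E'
import cv2,sys,pickle
from plant import robot
tag=sys.argv[1]
for n in sys.argv[2:]:
    p=robot.read_camera(n); cv2.imwrite(f'pics/{tag}_{n}.png',p['img']); pickle.dump(p,open(f'{tag}_{n}.pkl','wb'))
    print(n,p['vfov'],p['cx'],p['cy'],p['extrinsics'].tolist() if hasattr(p['extrinsics'],'tolist') else p['extrinsics'])
    for t in ['carrier','reader','seat','standard','end_stop','side_stop','jar_a']:
        try:
            for b in robot.pinpoint(t,p)[:3]: print(' pin',t,round(b['score'],2),[round(b['position'][1]*640,1),round(b['position'][0]*480,1)])
        except Exception as e: print(t,e)
s=robot.read_state();print({k:s[k] for k in ['t','tool_pos','orientation','force','opening']})
E
python3 look.py a scene side wrist
```

```text
scene 49.049193802534795 316.591991152105 238.58997113756104 [[-0.5661268493659868, 0.8242636407298581, -0.009478449118954539, 0.3549741625350751], [0.7153709595773234, 0.4855583068023404, -0.5024714130064152, -0.38954027443355305], [-0.40956657654203227, -0.29124316518332877, -0.8645418660271089, 1.3975356387219062], [0.0, 0.0, 0.0, 1.0]]
 pin carrier 0.92 [226.1, 209.2]
 pin carrier 0.85 [265.0, 234.1]
 pin carrier 0.66 [192.4, 244.7]
 pin reader 0.6 [384.9, 280.6]
 pin seat 0.89 [388.1, 296.6]
 pin standard 0.95 [283.0, 161.7]
 pin end_stop 0.86 [365.7, 312.4]
 pin end_stop 0.54 [379.2, 283.7]
 pin side_stop 0.68 [405.8, 297.9]
 pin jar_a 0.92 [476.1, 343.5]
 pin jar_a 0.87 [167.6, 191.7]
 pin jar_a 0.22 [364.9, 310.4]
side 54.90609991979646 312.5207377944052 238.04346217489518 [[0.7248199491273551, -0.6887748498686505, 0.015008248913056863, -0.4663623898750214], [-0.5175110973216444, -0.5587153040512671, -0.6480890935418121, 0.33639129940196416], [0.454772806460507, 0.4619809684470976, -0.7614166266221903, 0.8650944929770328], [0.0, 0.0, 0.0, 1.0]]
 pin carrier 0.88 [382.3, 308.1
[... 170 characters left out ...]
nd_stop 0.74 [277.8, 202.4]
 pin side_stop 0.72 [243.2, 202.1]
 pin jar_a 0.7 [209.4, 177.8]
 pin jar_a 0.58 [448.2, 336.0]
wrist 68.99959339657045 320.23264634133704 235.77646299925246 [[0.2857526463743992, 0.9583033300946986, 0.00039066538215499336, -0.6017076579627895], [0.9271267448565137, -0.2765593169219969, 0.25288523720337047, -0.029004100409216256], [0.24244880709501132, -0.07190042943579526, -0.9674962037058108, 0.39029447499391534], [0.0, 0.0, 0.0, 1.0]]
{'t': 1.2, 'tool_pos': array([0.1714167 , 0.57498039, 0.21863304]), 'orientation': array([ 2.51886410e+00,  1.87741748e+00, -4.56216388e-05]), 'force': array([-0.12030037, -1.87002702, -0.20166785]), 'opening': 0.0929478100332826}
```

View pics/a_scene.png

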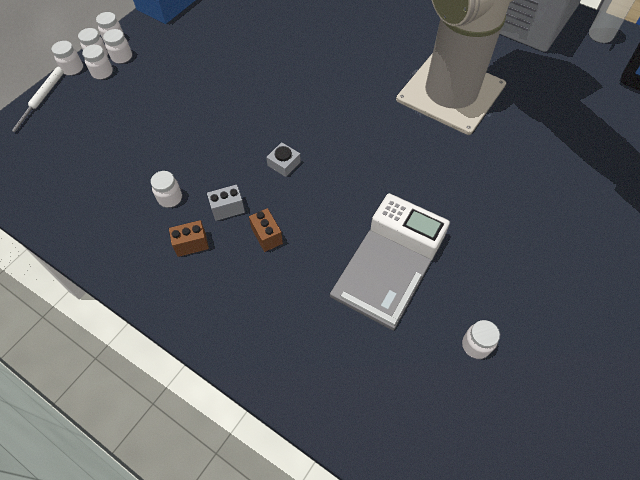

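View pics/a_side.png

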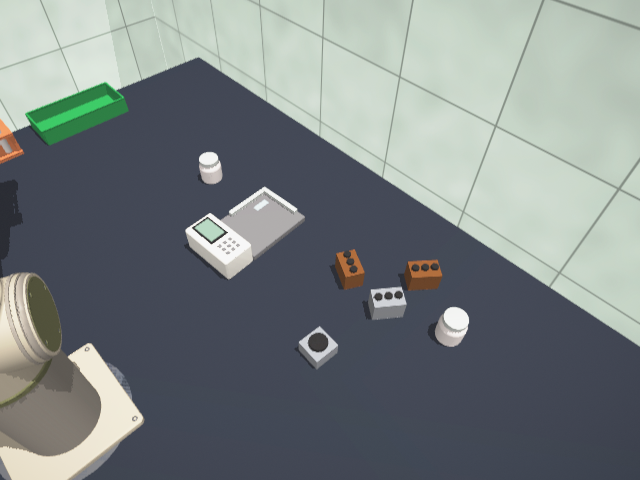

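View pics/a_wrist.png

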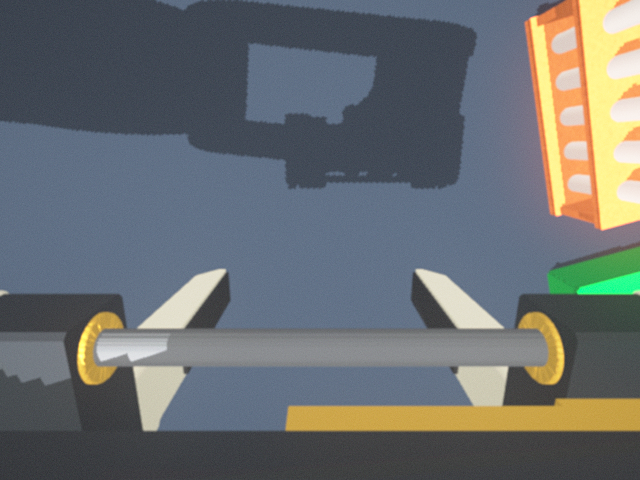

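Scene view: the grey carrier is at about (226,202) and the brown look-alikes at (265,230) and (189,238). The standard is at (283,159) and the reader plate around (385,275), with the corner of its stops near (397,318). In the side view the carrier is at (387,303). I'll enlarge these to get corners.

```bash
python3 - <<'E'
import cv2
a=cv2.imread('pics/a_scene.png');b=cv2.imread('pics/a_side.png')
def c(im,x,y,w,h,n,k): cv2.imwrite(n,cv2.resize(im[y:y+h,x:x+w],None,fx=k,fy=k,interpolation=cv2.INTER_CUBIC))
c(a,195,170,65,60,'pics/c1.png',10)
c(b,355,270,65,60,'pics/c2.png',10)
c(a,325,190,130,140,'pics/c3.png',4.2)
c(b,180,180,130,100,'pics/c4.png',6)
E
```

```text
(no output)
```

View pics/c1.png

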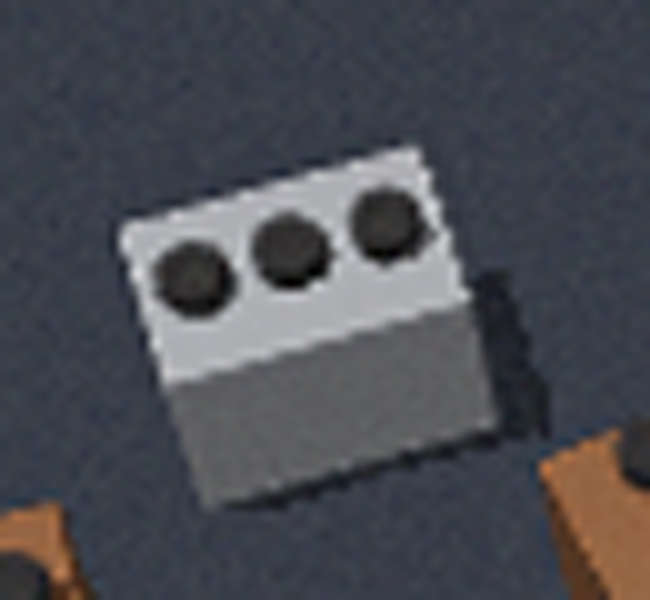

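View pics/c2.png

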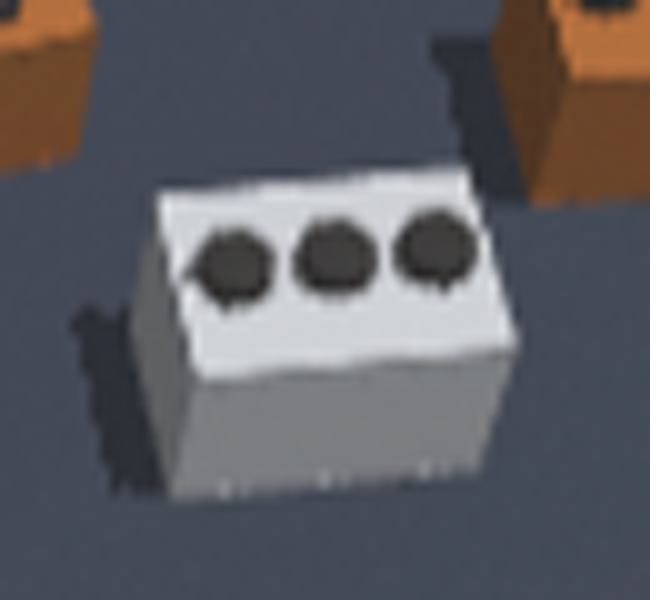

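View pics/c3.png

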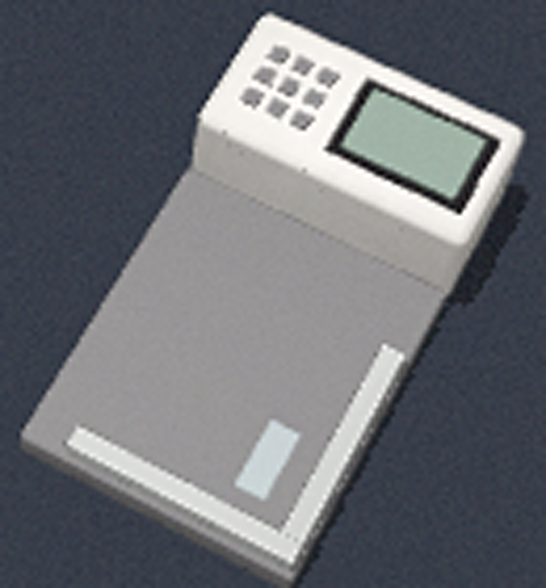

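View pics/c4.png

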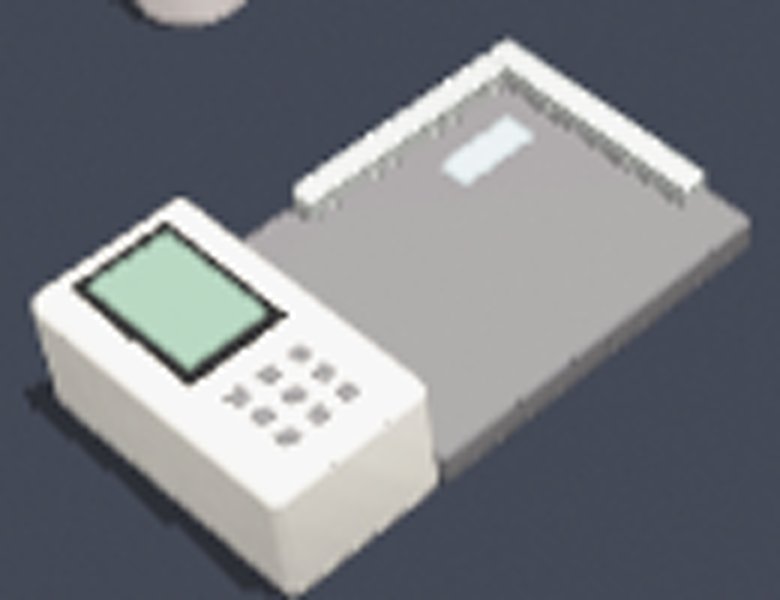

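```bash
cat > fit.py <<'E'
import numpy as np,pickle
from scipy.optimize import least_squares
def proj(p,X):
    E=np.array(p['extrinsics']);f=240/np.tan(np.radians(p['vfov'])/2)
    Y=X@E[:3,:3].T+E[:3,3]; return np.c_[p['cx']+f*Y[:,0]/Y[:,2],p['cy']+f*Y[:,1]/Y[:,2]]
def fit(obs,x0,z=0.):
    # obs: list of (pic,[(u,v,x,y,z mm)])
    def T(q,P):
        c,s=np.cos(q[2]),np.sin(q[2]);return np.c_[q[0]+c*P[:,0]-s*P[:,1],q[1]+s*P[:,0]+c*P[:,1],P[:,2]+z]
    def r(q): return np.concatenate([(proj(p,T(q,np.array(o)[:,2:]/1000))-np.array(o)[:,:2]).ravel() for p,o in obs])
    s=least_squares(r,x0,loss='soft_l1'); return s.x,[np.round(a,1).tolist() for a in np.split(r(s.x),np.cumsum([2*len(o) for p,o in obs])[:-1])]
def crop(o,x,y,k): return [((u+.5)/k-.5+x,(v+.5)/k-.5+y,*P) for u,v,*P in o]
E
cat > f1.py <<'E'
from fit import *
S=pickle.load(open('a_scene.pkl','rb'));D=pickle.load(open('a_side.pkl','rb'))
cs=crop([(120,225,-35,23,52),(418,150,35,23,52),(472,302,35,-23,52),(168,385,-35,-23,52),(212,505,-35,-23,0),(498,428,35,-23,0)],195,170,10)
cd=crop([(160,195,35,-23,52),(467,172,-35,-23,52),(515,348,-35,23,52),(200,380,35,23,52),(172,497,35,23,0),(480,470,-35,23,0)],355,270,10)
rs=crop([(22,440,90,-75,18),(193,170,-90,-75,18),(445,290,-90,75,18),(283,525,75,60,30),(295,562,87,72,30),(78,427,75,-50,30),(68,442,87,-50,30),(385,343,-40,60,30),(405,353,-40,72,30),(293,582,90,75,18)],325,190,4.2)
rd=crop([(507,38,87,72,30),(503,68,75,60,30),(295,188,-40,72,30),(310,200,-40,60,30),(705,175,87,-50,30),(690,190,75,-50,30),(748,220,90,-75,18),(440,478,-90,-75,0)],180,180,6)
for n,a,b,y0s in [('carrier',cs,cd,2.0),('reader',rs,rd,0.5)]:
    for o in ([(S,a)],[(D,b)],[(S,a),(D,b)]):
        best=min((fit(o,[.6,0,y]) for y in (-2.5,-1,.5,2)),key=lambda t:sum(np.abs(np.concatenate(t[1]))))
        print(n,best[0].round(4),[np.abs(v).max() for v in best[1]])
    print(best[1])
q=best[0];c,s=np.cos(q[2]),np.sin(q[2]);print('seat',q[0]+c*.04-s*.037,q[1]+s*.04+c*.037)
E
python3 f1.py
```

```text
carrier [ 0.6202 -0.2543 -3.7861] [np.float64(0.8)]
carrier [ 0.621  -0.2575 -3.7877] [np.float64(0.7)]
carrier [ 0.6205 -0.2561 -3.7823] [np.float64(1.2), np.float64(1.2)]
[[-0.9, -0.3, -0.3, -1.2, -0.6, -0.5, -1.0, -0.1, -1.2, 0.5, -0.2, -0.3], [-1.2, -0.2, -0.4, -0.8, 0.1, -0.5, -0.9, -0.6, -0.8, 0.4, -0.4, 0.0]]
reader [0.5776 0.1313 0.0769] [np.float64(1.5)]
reader [0.5778 0.1285 0.0598] [np.float64(1.5)]
reader [0.5777 0.1307 0.0721] [np.float64(1.5), np.float64(1.6)]
[[-1.0, -1.1, -1.5, -1.3, 0.7, 0.1, -0.6, 1.3, -0.7, 0.3, -0.1, -0.7, -0.6, 0.4, -0.4, -0.1, 0.1, 0.1, -0.2, -0.4], [-0.7, -0.4, -0.2, -1.0, -1.6, -0.4, -0.9, -0.1, -0.8, -0.9, -1.5, -0.9, -0.0, -0.9, 0.3, 1.0]]
seat 0.6149252380030367 0.17047134432204303
```

>>> jog_arm --commands '[-1, -0.0174, 0.0352, 0, 0, -1, -0.0174, 0.0352, 0, 0, -1, -0.0174, 0.0352, 0, 0, -1, -0.0174, 0.0352, 0, 0, -1, -0.0174, 0.0352, 0, 0, -1, -0.0174, 0.0352, 0, 0, -1, -0.0174, 0.0352, 0, 0, -1, -0.0174, 0.0352, 0, 0, -1, -0.0174, 0.0352, 0, 0, -1, -0.0174, 0.0352, 0, 0, -1, -0.0174, 0.0352, 0, 0, -1, -0.0174, 0.0352, 0, 0, -1, -0.0174, 0.0352, 0, 0, -1, -0.0174, 0.0352, 0, 0, -1, -0.0174, 0.0352, 0, 0, -1, -0.0174, 0.0352, 0, 0, -1, -0.0174, 0.0352, 0, 0, -1, 0, 0, 0, 0, -1, 0, 0, 0, 0]'

```text
t: 2.78
tool_pos: [0.6611, 0.1185, 0.2174]
orientation: [-2.521, -1.873, 0.002]
force: [-0.3, 0.6, 0.2]
opening: 0.0928
```

```bash
cat > snap.py <<'E'
import cv2,sys,pickle
from plant import robot
p=robot.read_camera(sys.argv[2]); t=sys.argv[1]; cv2.imwrite(f'pics/{t}.png',p['img']); pickle.dump(p,open(f'{t}.pkl','wb'))
s=robot.read_state();print({k:s[k] for k in ['t','q','tool_pos','orientation','force','opening']})
E
python3 snap.py w1 wrist
```

```text
{'t': 2.8333, 'q': array([ 1.03100996e-01,  3.24356977e-01,  1.26633447e+00,  4.01627060e-04,
        1.55215471e+00, -1.17633147e+00]), 'tool_pos': array([0.66038507, 0.11995435, 0.21789988]), 'orientation': array([-2.51960645e+00, -1.87483118e+00,  1.36936318e-03]), 'force': array([-0.54421581,  0.4649227 ,  0.12266926]), 'opening': 0.09295126735024206}
```

View pics/w1.png

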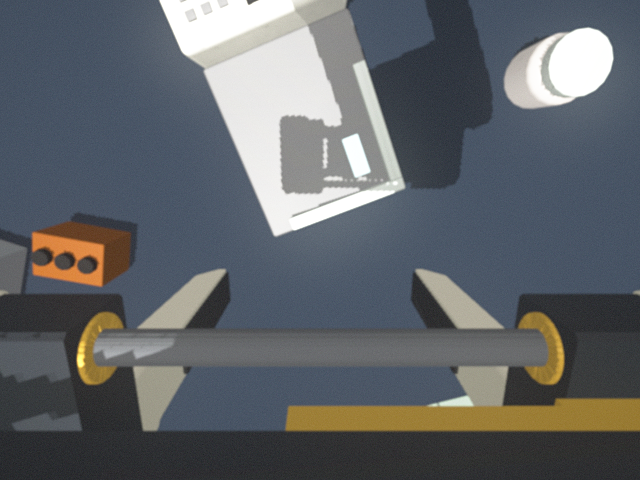

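Wrist view: the plate spans about (205,70)–(403,190), with the inner stop corner near (390,183), and it's fully visible. I'll enlarge it and refit.

```bash
python3 - <<'E'
import cv2
a=cv2.imread('pics/w1.png')
cv2.imwrite('pics/w1c.png',cv2.resize(a[40:240,200:410],None,fx=3,fy=3,interpolation=cv2.INTER_CUBIC))
cv2.imwrite('pics/w1d.png',cv2.resize(a[170:240,260:410],None,fx=5,fy=5,interpolation=cv2.INTER_CUBIC))
E
```

```text
(no output)
```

View pics/w1c.png

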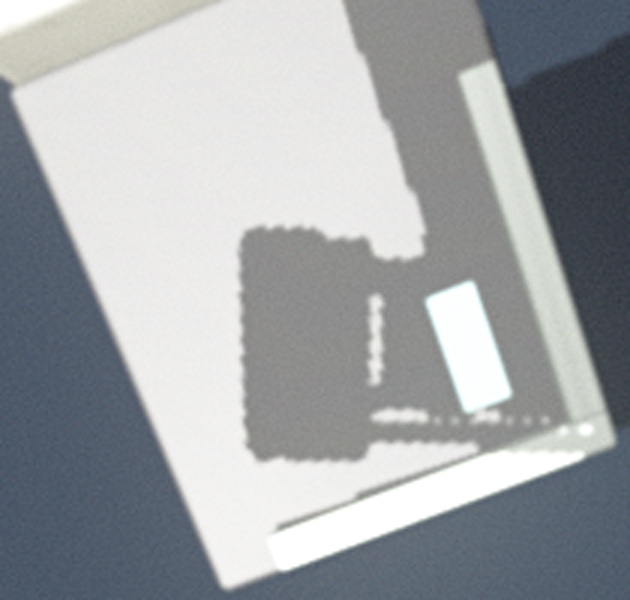

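View pics/w1d.png

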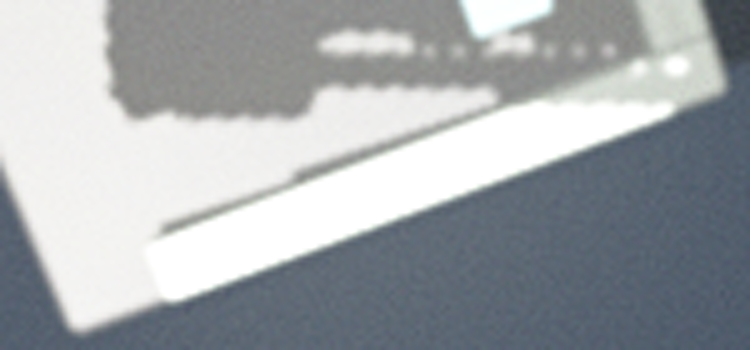

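```bash
cat > f2.py <<'E'
from fit import *
import f1
W=pickle.load(open('w1.pkl','rb'))
rw=crop([(224,590,90,-75,18),(12,90,-90,-75,18),(270,535,75,-50,30),(283,572,87,-50,30),(617,440,87,72,30),(571,422,75,60,30),(460,73,-40,60,30),(497,60,-40,72,30)],200,40,3)
for o in ([(W,rw)],[(W,rw),(f1.S,f1.rs),(f1.D,f1.rd)]):
    q,r=fit(o,[.58,.13,.07]);print(q.round(4),r[0])
E
python3 f2.py|tail -2
```

```text
[0.5774 0.1333 0.0704] [0.1, 0.9, -1.4, -1.4, -0.0, 0.8, -0.0, -1.0, 0.6, 1.3, 1.0, 0.3, -0.1, 0.1, -0.3, -0.6]
[0.5776 0.1325 0.0724] [-0.4, 1.3, -2.3, -0.7, -0.5, 1.2, -0.5, -0.6, -0.0, 1.5, 0.3, 0.6, -1.1, 0.5, -1.2, -0.3]
```

>>> jog_arm --commands '[-1, -0.0372, 0.007, 0, 0, -1, -0.0372, 0.007, 0, 0, -1, -0.0372, 0.007, 0, 0, -1, -0.0372, 0.007, 0, 0, -1, -0.0372, 0.007, 0, 0, -1, -0.0372, 0.007, 0, 0, -1, -0.0372, 0.007, 0, 0, -1, -0.0372, 0.007, 0, 0, -1, -0.0372, 0.007, 0, 0, -1, -0.0372, 0.007, 0, 0, -1, 0, 0, 0, 6.7, -1, 0, 0, 0, 6.7, -1, 0, 0, 0, 6.7, -1, 0, 0, 0, 0, -1, 0, 0, 0, 0, -1, 0, 0, 0, 0]'

```text
t: 4.17
tool_pos: [0.6213, -0.2548, 0.2191]
orientation: [2.804, 1.417, 0.001]
force: [-0.5, 0.6, 1.5]
opening: 0.0928
```

```bash
python3 snap.py w2 wrist; python3 -c "
import cv2
a=cv2.imread('pics/w2.png');cv2.imwrite('pics/w2c.png',cv2.resize(a[120:310,220:420],None,fx=3,fy=3,interpolation=cv2.INTER_CUBIC))"
```

```text
{'t': 4.2167, 'q': array([-4.65705351e-01,  3.23408528e-01,  1.26546898e+00,  7.70572945e-05,
        1.55229879e+00, -1.40051352e+00]), 'tool_pos': array([ 0.62134294, -0.25493636,  0.21901253]), 'orientation': array([2.80437162e+00, 1.41537637e+00, 4.86557787e-04]), 'force': array([-0.16760904,  0.98129411,  0.13230922]), 'opening': 0.09311448762673469}
```

View pics/w2.png

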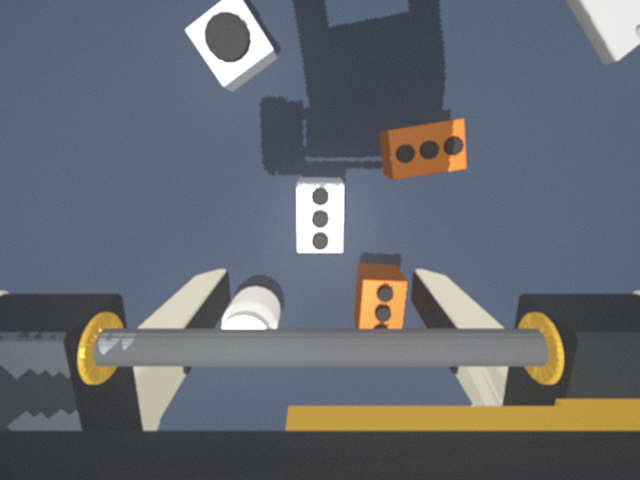

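View pics/w2c.png

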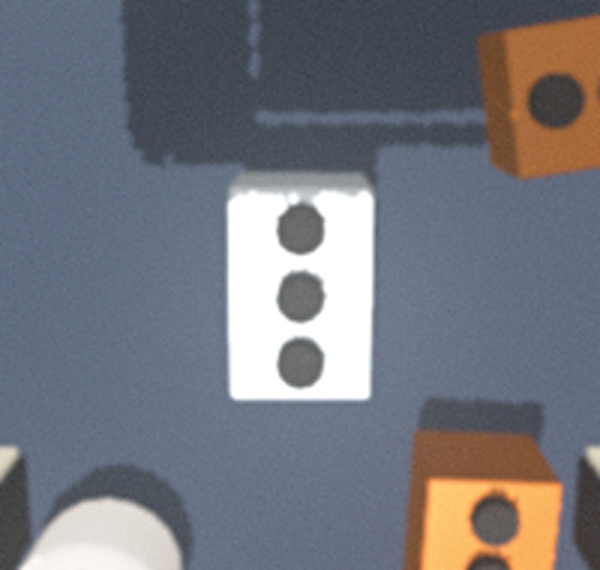

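```bash
cat > f3.py <<'E'
from fit import *
W=pickle.load(open('w2.pkl','rb'))
rw=crop([(229,194,-35,-23,52),(374,191,-35,23,52),(371,399,35,23,52),(231,399,35,-23,52)],220,120,3)
for y in (-.643,2.5):
    q,r=fit([(W,rw)],[.62,-.256,y]);print(q.round(4),np.degrees(q[2]),r[0])
tp=np.array([.62134,-.25494]);a=2*np.arctan2(1.41538,2.80437);tx=np.array([np.cos(a),np.sin(a)]);ty=np.array([np.sin(a),-np.cos(a)])
print(np.degrees(a))
for c in ([.6205,-.2561],):print((np.array(c)-tp)@tx,(np.array(c)-tp)@ty)
E
python3 f3.py
```

```text
[ 0.6215 -0.2534 -0.635 ] -36.38078523910588 [-0.1, -1.3, -0.0, -0.3, -0.2, 0.7, 0.4, 0.7]
[ 0.6215 -0.2534 -0.635 ] -36.380785143687454 [-0.1, -1.3, -0.0, -0.3, -0.2, 0.7, 0.4, 0.7]
53.560627033988524
-0.0014321399099616469 1.3239270937335785e-05
```

>>> jog_arm --commands '[-1, 0, 0, 0.04, 0, -1, 0, 0, 0.04, 0, -1, 0, 0, 0.04, 0, -1, 0, 0, 0.04, 0, -1, 0, 0, 0.02, 0, -1, 0, 0, 0.017, 0, -1, 0, 0, 0, 0, 1, 0, 0, 0, 0, 1, 0, 0, 0, 0, 1, 0, 0, 0, 0, 1, 0, 0, 0, 0, 1, 0, 0, 0, 0, 1, 0, 0, 0, 0, 1, 0, 0, 0, 0, 1, 0, 0, 0, 0, 1, 0, 0, 0, 0]' --grip_force 30

```text
t: 5.55
tool_pos: [0.6213, -0.256, 0.022]
orientation: [2.808, 1.409, 0.001]
force: [-0.6, 0.5, 2.4]
opening: 0.0462
```

```bash
python3 snap.py s2 side; python3 -c "
import cv2
a=cv2.imread('pics/s2.png');cv2.imwrite('pics/s2c.png',cv2.resize(a[220:370,300:480],None,fx=4,fy=4,interpolation=cv2.INTER_CUBIC))"
```

```text
{'t': 5.6, 'q': array([-4.67118156e-01,  4.79902150e-01,  1.43781619e+00,  1.67372075e-04,
        1.22346702e+00, -1.39734953e+00]), 'tool_pos': array([ 0.62135076, -0.25596589,  0.02196078]), 'orientation': array([2.80769187e+00, 1.40890206e+00, 5.79809609e-04]), 'force': array([-0.38751173,  0.91318614,  3.06584182]), 'opening': 0.045703922060639696}
```

View pics/s2c.png

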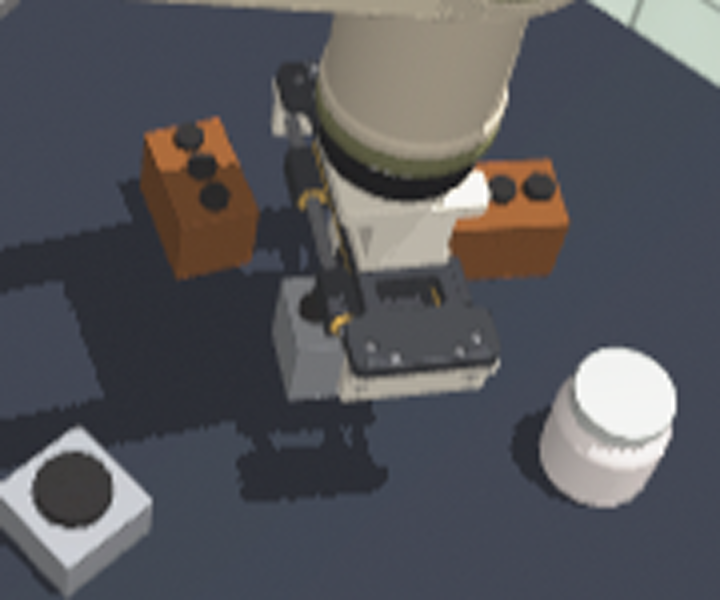

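>>> jog_arm --commands '[1, 0, 0, -0.015, 0, 1, 0, 0, -0.03, 0, 1, 0, 0, -0.036, 0, 1, 0, 0, -0.033, 0, 1, 0, 0, -0.02, 0, 1, 0, 0, -0.01, 0, 1, 0, 0, 0, 0]' --grip_force 40

```text
t: 6.18
tool_pos: [0.6225, -0.2567, 0.1694]
orientation: [2.804, 1.407, 0.005]
force: [0.6, 0.6, -4.1]
opening: 0.046
```

>>> jog_arm --commands '[1, 0.01, -0.0084, 0, 0, 1, 0.0204, -0.0171, 0, 0, 1, 0.0204, -0.0171, 0, 0, 1, 0.0204, -0.0171, 0, 0, 1, 0.0204, -0.0171, 0, 0, 1, 0.0204, -0.0171, 0, 0, 1, 0.0204, -0.0171, 0, 0, 1, 0.0204, -0.0171, 0, 0, 1, 0.0204, -0.0171, 0, 0, 1, 0.0204, -0.0171, 0, 0, 1, 0.0204, -0.0171, 0, 0, 1, 0.0204, -0.0171, 0, 0, 1, 0.0204, -0.0171, 0, 0, 1, 0.0204, -0.0171, 0, 0, 1, 0.0204, -0.0171, 0, 0, 1, 0.0204, -0.0171, 0, 0, 1, 0, 0, 0, 0]'

```text
t: 7.6
tool_pos: [0.5946, 0.1608, 0.1623]
orientation: [-2.802, -1.413, 0.006]
force: [0.6, -0.3, -3.8]
opening: 0.0459
```

>>> jog_arm --commands '[1, 0, 0, 0, -3, 1, 0, 0, 0, -6, 1, 0, 0, 0, -6, 1, 0, 0, 0, -6, 1, 0, 0, 0, -6, 1, 0, 0, 0, -6, 1, 0, 0, 0, -4.8, 1, 0, 0, 0, -3, 1, 0, 0, 0, 0, 1, 0, 0, 0, 0]'

```text
t: 8.43
tool_pos: [0.5961, 0.1556, 0.1633]
orientation: [-2.141, -2.296, 0.005]
force: [0.9, 0.5, -4.4]
opening: 0.0457
```

```bash
python3 snap.py s3 side;python3 snap.py s4 scene; python3 snap.py w4 wrist
```

```text
{'t': 8.4833, 'q': array([ 1.72054481e-01,  2.07318778e-01,  1.50320019e+00,  3.10345969e-05,
        1.43413152e+00, -1.46814930e+00]), 'tool_pos': array([0.59641108, 0.15561897, 0.16377012]), 'orientation': array([-2.1417546 , -2.29580688,  0.00379804]), 'force': array([-0.79401038,  0.46086511, -4.6184338 ]), 'opening': 0.045786548643292284}
{'t': 8.5333, 'q': array([ 1.72045416e-01,  2.07058577e-01,  1.50262550e+00,  4.08667251e-05,
        1.43417972e+00, -1.46843013e+00]), 'tool_pos': array([0.59672521, 0.15567163, 0.1642395 ]), 'orientation': array([-2.14176328, -2.29643863,  0.00280428]), 'force': array([ 0.15589435,  0.94932159, -3.89971876]), 'opening': 0.04568133005605888}
{'t': 8.5833, 'q': array([ 1.71954736e-01,  2.06775179e-01,  1.50215154e+00,  4.31884381e-05,
        1.43418404e+00, -1.46881108e+00]), 'tool_pos': array([0.5970209 , 0.1556673 , 0.16466912]), 'orientation': array([-2.14173938e+00, -2.29708062e+00,  1.85948105e-03]), 'force': array([-0.42801862, -0.67569598, -3.74387856]), 'opening': 0.04565882946816335}
```

View pics/s3.png

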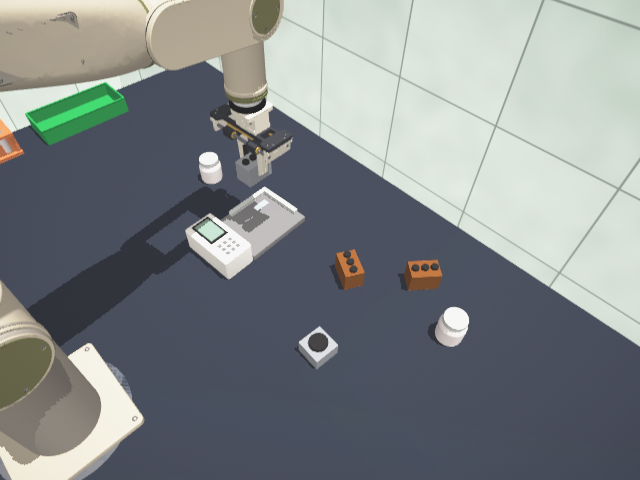

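View pics/w4.png

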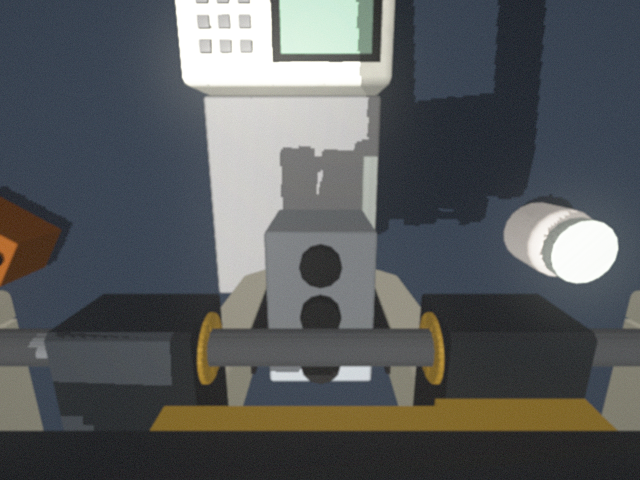

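```bash
python3 -c "
import cv2
a=cv2.imread('pics/w4.png');cv2.imwrite('pics/w4c.png',cv2.resize(a[80:280,195:395],None,fx=3.5,fy=3,interpolation=cv2.INTER_CUBIC))"
```

```text
(no output)
```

View pics/w4c.png

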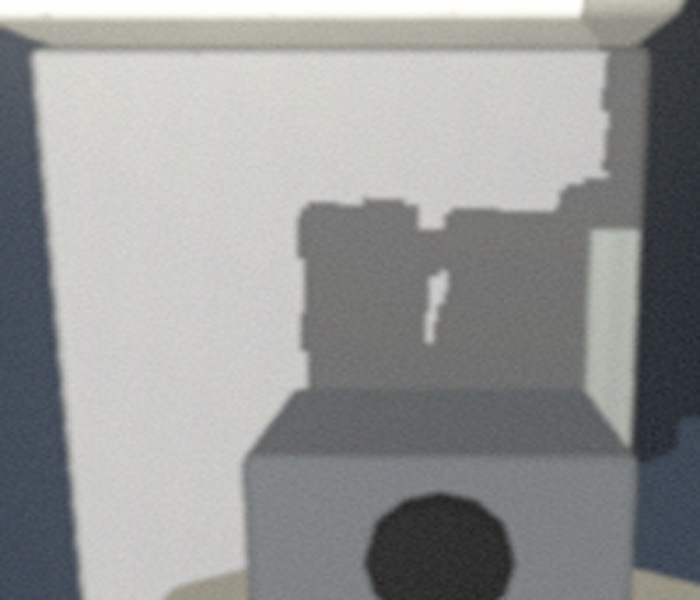

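>>> jog_arm --commands '[1, 0, 0, 0.01, 0, 1, 0, 0, 0.02, 0, 1, 0, 0, 0.025, 0, 1, 0, 0, 0.025, 0, 1, 0, 0, 0.02, 0, 1, 0, 0, 0.01, 0, 1, 0, 0, 0, 0, 1, 0, 0, 0, 0, 1, 0, 0, 0, 0, 1, 0, 0, 0, 0, 1, 0, 0, 0, 0, 1, 0, 0, 0, 0, 1, 0, 0, 0, 0, 1, 0, 0, 0, 0]'

```text
t: 9.75
tool_pos: [0.5978, 0.1558, 0.056]
orientation: [2.14, 2.299, 0.001]
force: [0.6, 0.1, -3.5]
opening: 0.046
```

```bash
python3 snap.py s5 side;python3 -c "
import cv2
a=cv2.imread('pics/s5.png');cv2.imwrite('pics/s5c.png',cv2.resize(a[120:290,180:320],None,fx=4,fy=4,interpolation=cv2.INTER_CUBIC)[:600])"
```

```text
{'t': 9.8, 'q': array([ 1.71884706e-01,  3.06628859e-01,  1.59226339e+00, -3.32319458e-06,
        1.24235618e+00, -1.47041114e+00]), 'tool_pos': array([0.59774375, 0.15573149, 0.05588459]), 'orientation': array([2.14047822e+00, 2.29926811e+00, 4.27682158e-04]), 'force': array([-0.70887624, -0.48683859, -3.50075663]), 'opening': 0.04561601248244998}
```

View pics/s5c.png

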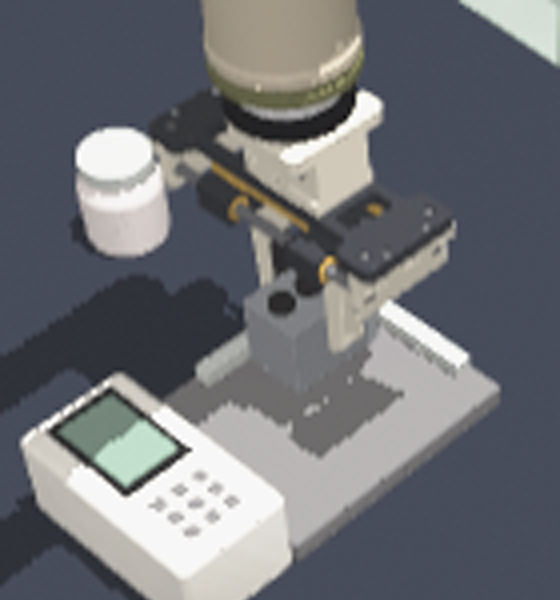

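>>> jog_arm --commands '[1, 0, 0, 0.006, 0, 1, 0, 0, 0.006, 0, 1, 0, 0, 0.001, 0, 1, 0, 0, 0.001, 0, 1, 0, 0, 0.001, 0, 1, 0, 0, 0, 0, 1, 0, 0, 0, 0, 1, 0, 0, 0, 0]'

```text
t: 10.47
tool_pos: [0.5978, 0.1558, 0.0409]
orientation: [2.14, 2.299, 0.0]
force: [-0.3, -0.6, -4.6]
opening: 0.0458
```

>>> jog_arm --commands '[1, 0, 0, 0.0005, 0, 1, 0, 0, 0.0005, 0, 1, 0, 0, 0, 0, 1, 0, 0, 0, 0]'

```text
t: 10.8
tool_pos: [0.5979, 0.1558, 0.04]
orientation: [2.14, 2.299, 0.001]
force: [0.7, 0.2, -1.5]
opening: 0.0457
```

```bash
python3 -c "
from plant import robot
print(robot.read_state()['force'])"
```

```text
[ 0.6937822   0.24885346 -1.54383034]
```

>>> jog_arm --commands '[1, 0, 0, 0.0004, 0, 1, 0, 0, 0, 0, 1, 0, 0, 0, 0, 1, 0, 0, 0, 0]'

```text
t: 11.13
tool_pos: [0.5979, 0.1558, 0.0399]
orientation: [2.14, 2.299, 0.001]
force: [-2.9, -1.8, 5.5]
opening: 0.0458
```

>>> jog_arm --commands '[-0.15, 0, 0, 0, 0, -0.15, 0, 0, 0, 0, -0.15, 0, 0, 0, 0, -0.15, 0, 0, 0, 0, -0.15, 0, 0, 0, 0]'

```text
t: 11.55
tool_pos: [0.5976, 0.1557, 0.0391]
orientation: [-2.141, -2.299, 0.0]
force: [0.1, -0.1, -0.4]
opening: 0.0534
```

```bash
python3 snap.py s6 side;python3 snap.py c6 scene;python3 -c "
import cv2
a=cv2.imread('pics/s6.png');b=cv2.imread('pics/c6.png')
a=cv2.resize(a[170:270,180:310],None,fx=4,fy=4,interpolation=cv2.INTER_CUBIC);b=cv2.resize(b[190:330,330:460],None,fx=3,fy=3,interpolation=cv2.INTER_CUBIC)[:400]
b=b[:400];import numpy as np
cv2.imwrite('pics/s6c.png',np.hstack([a[:400],b[:400]])[:, :800])"
```

```text
{'t': 11.6, 'q': array([ 1.71890629e-01,  3.26774699e-01,  1.60100451e+00, -4.93495545e-06,
        1.21387579e+00, -1.47040820e+00]), 'tool_pos': array([0.59761212, 0.15571177, 0.03910968]), 'orientation': array([-2.1405944e+00, -2.2994013e+00,  8.2395617e-05]), 'force': array([-1.10898447, -0.09606101, -0.08986051]), 'opening': 0.05323692967635606}
{'t': 11.65, 'q': array([ 1.71896242e-01,  3.26715624e-01,  1.60100476e+00,  1.46906693e-05,
        1.21390260e+00, -1.47040574e+00]), 'tool_pos': array([0.59761617, 0.15572303, 0.03914592]), 'orientation': array([-2.14060186e+00, -2.29940078e+00,  2.48750987e-05]), 'force': array([ 0.22150925, -0.14444239, -0.69012277]), 'opening': 0.05337557139894568}
```

View pics/s6c.png

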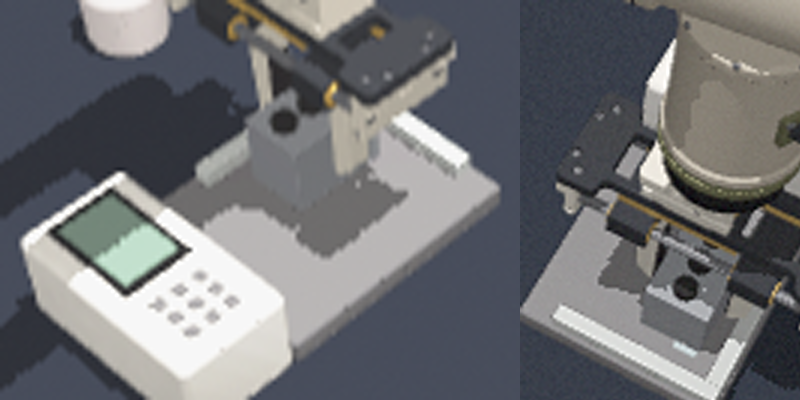

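The carrier lies flat on the plate, clear of both stops. Next I regrip it and slide towards the side stop, which is +tool x.

>>> jog_arm --commands '[1, 0, 0, 0, 0, 1, 0, 0, 0, 0, 1, 0, 0, 0, 0, 1, 0, 0, 0, 0, 1, 0, 0, 0, 0, 1, 0, 0, 0, 0]' --grip_force 25

```text
t: 12.15
tool_pos: [0.5976, 0.1557, 0.0392]
orientation: [-2.141, -2.299, -0.0]
force: [0.7, 0.3, -0.7]
opening: 0.0456
```

```bash
cat > st.py <<'E'
import numpy as np
from plant import robot
from scipy.spatial.transform import Rotation as R
s=robot.read_state();r=R.from_rotvec(s['orientation']).as_matrix()
yaw=.071;c,n=np.cos(yaw),np.sin(yaw);d=np.array(s['tool_pos'])[:2]-[.5775,.1325]
f=np.array(s['force'])
print('t',s['t'],'tcp in reader mm',np.round(1000*np.array([c*d[0]+n*d[1],-n*d[0]+c*d[1]]),2),'z',s['tool_pos'][2].round(4),'F reader',np.round([c*f[0]+n*f[1],-n*f[0]+c*f[1],f[2]],2),'Tq',np.round(s['wrist_torque'],2),'jaw deg',np.degrees(np.arctan2(r[1,0],r[0,0])).round(2),'open',round(s['opening'],4))
E
python3 st.py
```

```text
t 12.15 tcp in reader mm [21.71 21.73] z 0.0392 F reader [ 0.77  0.27 -0.67] Tq [ 0.06 -0.03  0.03] jaw deg 94.09 open 0.0456
```

>>> jog_arm --commands '[1, 0.001, 0, 0, 0, 1, 0.0025, 0, 0, 0, 1, 0.0025, 0, 0, 0, 1, 0.0025, 0, 0, 0, 1, 0.0015, 0, 0, 0, 1, 0.001, 0, 0, 0, 1, 0, 0, 0, 0, 1, 0, 0, 0, 0, 1, 0, 0, 0, 0]'

```text
t: 12.9
tool_pos: [0.5967, 0.1671, 0.0392]
orientation: [-2.14, -2.299, -0.001]
force: [-0.3, 0.7, -1.0]
opening: 0.0453
```

```bash
python3 st.py
```

```text
t 12.9 tcp in reader mm [21.64 33.15] z 0.0392 F reader [-0.29  0.69 -1.04] Tq [ 0.23 -0.04  0.02] jaw deg 94.11 open 0.0453
```

>>> jog_arm --commands '[1, 0.0005, 0, 0, 0, 1, 0.0005, 0, 0, 0, 1, 0.0005, 0, 0, 0, 1, 0.0005, 0, 0, 0, 1, 0.0005, 0, 0, 0, 1, 0, 0, 0, 0, 1, 0, 0, 0, 0]'

```text
t: 13.48
tool_pos: [0.5967, 0.1688, 0.0392]
orientation: [2.141, 2.299, -0.001]
force: [-0.1, -4.8, -0.3]
opening: 0.0459
```

>>> jog_arm --commands '[1, 0.0003, 0, 0, 0, 1, 0.0003, 0, 0, 0, 1, 0, 0, 0, 0, 1, 0, 0, 0, 0]'

```text
t: 13.82
tool_pos: [0.5967, 0.1689, 0.0392]
orientation: [2.14, 2.299, -0.002]
force: [-0.5, -6.9, -0.7]
opening: 0.0457
```

```bash
python3 st.py
```

```text
t 13.8167 tcp in reader mm [21.7  34.91] z 0.0392 F reader [-1.   -6.88 -0.7 ] Tq [-1.2  -0.03  0.01] jaw deg 94.08 open 0.0457
```

>>> jog_arm --commands '[1, -0.0006, 0, 0, 0, 1, 0, 0.001, 0, 0, 1, 0, 0.0025, 0, 0, 1, 0, 0.0025, 0, 0, 1, 0, 0.0025, 0, 0, 1, 0, 0.002, 0, 0, 1, 0, 0.001, 0, 0, 1, 0, 0.0005, 0, 0, 1, 0, 0, 0, 0, 1, 0, 0, 0, 0]'

```text
t: 14.65
tool_pos: [0.6073, 0.1696, 0.0393]
orientation: [-2.14, -2.298, 0.004]
force: [-7.3, -6.0, 6.8]
opening: 0.0454
```

```bash
python3 st.py
```

```text
t 14.65 tcp in reader mm [32.31 34.88] z 0.0393 F reader [-7.71 -5.47  6.84] Tq [-1.05  1.32  0.05] jaw deg 94.1 open 0.0454
```

```bash
python3 snap.py s7 side;python3 snap.py c7 scene;python3 snap.py w7 wrist; python3 st.py; python3 -c "
import cv2
a=cv2.imread('pics/s7.png');b=cv2.imread('pics/c7.png')
cv2.imwrite('pics/s7c.png',cv2.resize(a[165:255,210:310],None,fx=6,fy=6,interpolation=cv2.INTER_CUBIC));cv2.imwrite('pics/c7c.png',cv2.resize(b[230:330,330:450],None,fx=6,fy=6,interpolation=cv2.INTER_CUBIC))"
```

```text
{'t': 14.7, 'q': array([ 1.91194766e-01,  3.61172168e-01,  1.55768744e+00, -3.36993200e-04,
        1.22588831e+00, -1.45101401e+00]), 'tool_pos': array([0.60728482, 0.16957385, 0.03927312]), 'orientation': array([-2.13949758, -2.29827534,  0.00429618]), 'force': array([-7.1259421 , -6.57870826,  6.08181303]), 'opening': 0.04588362012175947}
{'t': 14.75, 'q': array([ 1.91214020e-01,  3.61178261e-01,  1.55766987e+00, -3.48424852e-04,
        1.22581952e+00, -1.45098415e+00]), 'tool_pos': array([0.60731692, 0.16958825, 0.03927796]), 'orientation': array([-2.13954357, -2.29830925,  0.00420442]), 'force': array([-8.22324543, -6.1106743 ,  6.58945352]), 'opening': 0.045629241655500356}
{'t': 14.8, 'q': array([ 1.91184418e-01,  3.61144320e-01,  1.55770915e+00, -3.78825684e-04,
        1.22585257e+00, -1.45094476e+00]), 'tool_pos': array([0.60729697, 0.16955444, 0.03927977]), 'orientation': array([-2.13961127, -2.29824678,  0.00427958]), 'force': array([-7.5467919 , -5.73981449,  6.06018702]), 'opening': 0.04638012702488986}
t 14.8 tcp in reader mm [32.35 34.85] z 0.0393 F reader [-7.93 -5.19  6.06] Tq [-1.01  1.3  -0.05] jaw deg 94.09 open 0.0464
```

View pics/s7c.png

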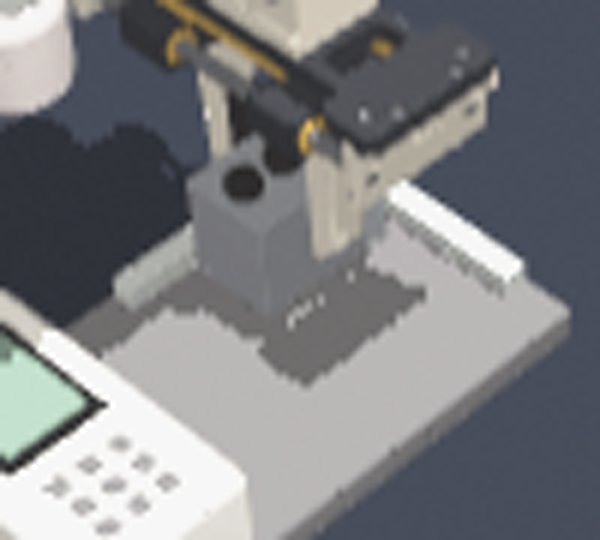

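View pics/c7c.png

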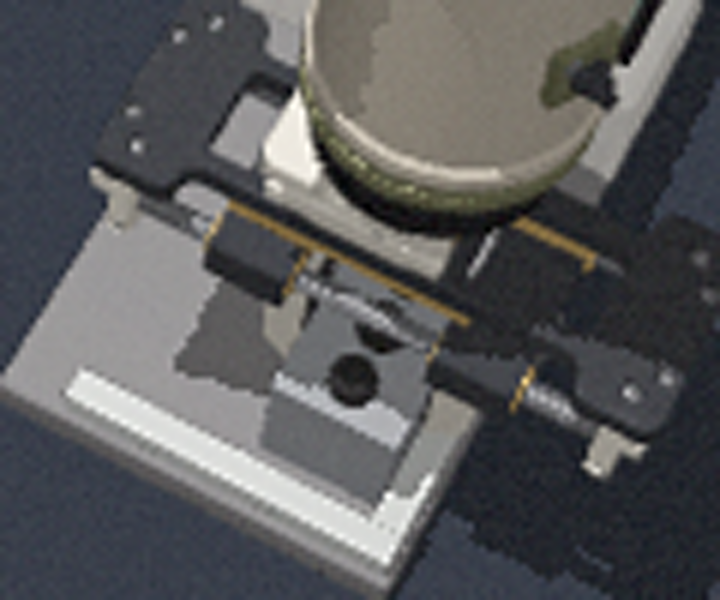

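View pics/w7.png

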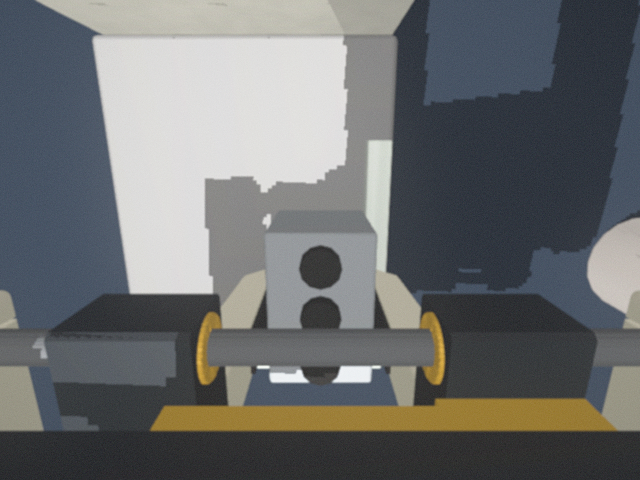

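>>> jog_arm --commands '[1, -0.0008, 0, -0.0004, 0, 1, 0, 0, 0, 0, 1, 0, 0, 0, 0, 1, 0, 0, 0, 0]'

```text
t: 15.13
tool_pos: [0.6085, 0.1696, 0.0393]
orientation: [-2.14, -2.299, -0.0]
force: [-0.7, -1.6, -3.7]
opening: 0.0461
```

```bash
python3 st.py
```

```text
t 15.1333 tcp in reader mm [33.53 34.78] z 0.0393 F reader [-0.85 -1.57 -3.74] Tq [ 0.02 -0.05 -0.01] jaw deg 94.1 open 0.0461
```

>>> jog_arm --commands '[1, 0, 0.0005, 0.0001, 0, 1, 0, 0.0005, 0, 0, 1, 0, 0.0005, 0, 0, 1, 0, 0.0005, 0, 0, 1, 0, 0.0005, 0, 0, 1, 0, 0.0005, 0, 0, 1, 0, 0, 0, 0, 1, 0, 0, 0, 0]'

```text
t: 15.8
tool_pos: [0.6117, 0.1694, 0.0395]
orientation: [-2.141, -2.299, 0.0]
force: [0.3, 0.5, -4.1]
opening: 0.0457
```

```bash
python3 st.py
```

```text
t 15.8 tcp in reader mm [36.73 34.39] z 0.0395 F reader [ 0.29  0.52 -4.08] Tq [ 0.02 -0.01 -0.02] jaw deg 94.09 open 0.0457
```

>>> jog_arm --commands '[1, 0, 0, 0.0002, 0, 1, 0, 0.0005, 0, 0, 1, 0, 0.0005, 0, 0, 1, 0, 0.0005, 0, 0, 1, 0, 0, 0, 0, 1, 0, 0, 0, 0]'

```text
t: 16.3
tool_pos: [0.6132, 0.1695, 0.0394]
orientation: [2.141, 2.299, -0.0]
force: [-0.1, -0.6, -4.7]
opening: 0.046
```

```bash
python3 st.py
```

```text
t 16.3 tcp in reader mm [38.25 34.41] z 0.0394 F reader [-0.12 -0.61 -4.71] Tq [ 0.04 -0.04 -0.02] jaw deg 94.1 open 0.046
```

>>> jog_arm --commands '[1, 0, 0.0004, 0.0002, 0, 1, 0, 0.0004, 0, 0, 1, 0, 0.0004, 0, 0, 1, 0, 0, 0, 0, 1, 0, 0, 0, 0]'

```text
t: 16.72
tool_pos: [0.6145, 0.1697, 0.0392]
orientation: [2.141, 2.299, 0.0]
force: [-0.1, -0.1, -3.5]
opening: 0.0457
```

```bash
python3 st.py
```

```text
t 16.7167 tcp in reader mm [39.53 34.45] z 0.0392 F reader [-0.06 -0.1  -3.48] Tq [0.04 0.02 0.03] jaw deg 94.1 open 0.0457
```

>>> jog_arm --commands '[1, 0, 0.0004, 0.0002, 0, 1, 0, 0.0004, 0, 0, 1, 0, 0.0004, 0, 0, 1, 0, 0, 0, 0, 1, 0, 0, 0, 0]'

```text
t: 17.13
tool_pos: [0.6157, 0.1698, 0.0392]
orientation: [2.141, 2.299, 0.0]
force: [-3.0, -0.6, 1.3]
opening: 0.0459
```

```bash
python3 st.py
```

```text
t 17.1333 tcp in reader mm [40.71 34.47] z 0.0392 F reader [-3.06 -0.38  1.32] Tq [0.04 0.43 0.03] jaw deg 94.1 open 0.0459
```

>>> jog_arm --commands '[1, 0, 0.0004, -0.0001, 0, 1, 0, 0.0004, 0, 0, 1, 0, 0.0002, 0, 0, 1, 0, 0, 0, 0, 1, 0, 0, 0, 0]'

```text
t: 17.55
tool_pos: [0.616, 0.1698, 0.0392]
orientation: [-2.14, -2.299, 0.002]
force: [-7.1, -0.8, 4.8]
opening: 0.0457
```

```bash
python3 st.py; python3 snap.py c8 scene; python3 -c "
import cv2
b=cv2.imread('pics/c8.png')
cv2.imwrite('pics/c8c.png',cv2.resize(b[270:330,350:430],None,fx=9,fy=9,interpolation=cv2.INTER_CUBIC))"
```

```text
t 17.55 tcp in reader mm [41.03 34.48] z 0.0392 F reader [-7.11 -0.27  4.8 ] Tq [-0.06  1.12 -0.04] jaw deg 94.1 open 0.0457
{'t': 17.6, 'q': array([ 1.88740012e-01,  3.80149168e-01,  1.53372874e+00,  1.37534045e-04,
        1.22903637e+00, -1.45364579e+00]), 'tool_pos': array([0.615961  , 0.16983238, 0.03922432]), 'orientation': array([-2.13996888e+00, -2.29881942e+00,  1.55372960e-03]), 'force': array([-6.7909069 , -0.81167276,  4.66456407]), 'opening': 0.04582028937328912}
```

View pics/c8c.png

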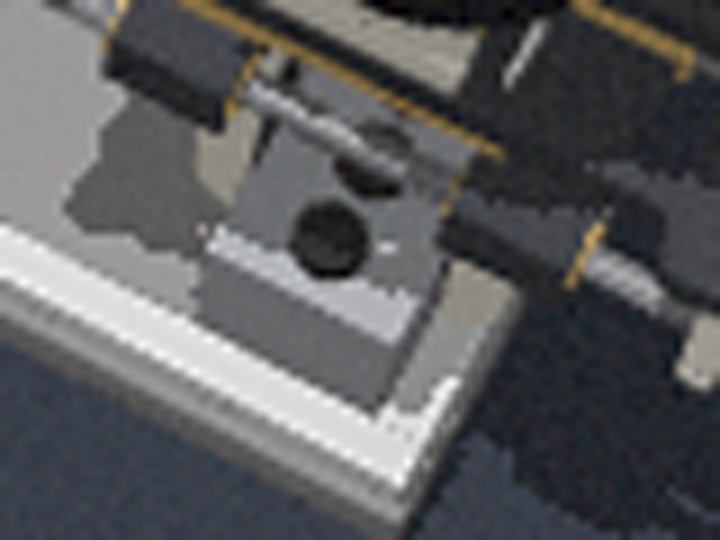

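>>> jog_arm --commands '[1, 0, 0, -0.0002, 0, 1, 0, 0, -0.0002, 0, 1, 0, 0, 0, 0, 1, 0, 0, 0, 0, 1, 0, 0, 0, 0]'

```text
t: 18.02
tool_pos: [0.616, 0.1698, 0.0392]
orientation: [-2.14, -2.299, 0.002]
force: [-4.9, -0.3, 2.4]
opening: 0.0459
```

```bash
python3 st.py
```

```text
t 18.0167 tcp in reader mm [41.   34.46] z 0.0392 F reader [-4.94  0.02  2.41] Tq [-0.02  0.94 -0.04] jaw deg 94.1 open 0.0459
```

>>> jog_arm --commands '[1, 0, 0.0002, -0.0002, 0, 1, 0, 0.0002, -0.0002, 0, 1, 0, 0, 0, 0, 1, 0, 0, 0, 0, 1, 0, 0, 0, 0]'

```text
t: 18.43
tool_pos: [0.616, 0.1698, 0.0393]
orientation: [-2.14, -2.298, 0.002]
force: [-6.2, -1.2, 1.5]
opening: 0.0458
```

```bash
python3 st.py
```

```text
t 18.4333 tcp in reader mm [41.07 34.5 ] z 0.0393 F reader [-6.26 -0.73  1.48] Tq [-0.02  1.01 -0.04] jaw deg 94.1 open 0.0458
```

>>> jog_arm --commands '[1, 0.0003, 0, -0.0002, 0, 1, 0.0003, 0, -0.0001, 0, 1, 0.0003, 0, 0, 0, 1, 0.0003, 0, 0, 0, 1, 0, 0, 0, 0, 1, 0, 0, 0, 0, 1, 0, 0, 0, 0]'

```text
t: 19.02
tool_pos: [0.616, 0.1699, 0.0393]
orientation: [-2.141, -2.299, 0.004]
force: [-5.0, -4.3, -0.1]
opening: 0.0459
```

```bash
python3 st.py
```

```text
t 19.0167 tcp in reader mm [41.06 34.57] z 0.0393 F reader [-5.25 -3.9  -0.06] Tq [-0.78  0.9  -0.07] jaw deg 94.08 open 0.0459
```

>>> jog_arm --commands '[1, 0.0003, 0, 0, 0, 1, 0.0003, 0, 0, 0, 1, 0.0002, 0, 0, 0, 1, 0, 0, 0, 0, 1, 0, 0, 0, 0, 1, 0, 0, 0, 0]'

```text
t: 19.52
tool_pos: [0.616, 0.1702, 0.0393]
orientation: [2.141, 2.299, -0.005]
force: [-5.2, -6.3, -0.6]
opening: 0.046
```

```bash
python3 st.py
```

```text
t 19.5167 tcp in reader mm [41.06 34.89] z 0.0393 F reader [-5.66 -5.88 -0.65] Tq [-1.2   0.88 -0.03] jaw deg 94.07 open 0.046
```

>>> jog_arm --commands '[1, 0.0003, 0.0002, 0, 0, 1, 0.0003, 0.0002, -0.0001, 0, 1, 0, 0, 0, 0, 1, 0, 0, 0, 0, 1, 0, 0, 0, 0]'

```text
t: 19.93
tool_pos: [0.616, 0.1703, 0.0393]
orientation: [2.141, 2.299, -0.007]
force: [-7.3, -7.4, 1.1]
opening: 0.046
```

```bash
python3 st.py
```

```text
t 19.9333 tcp in reader mm [41.1  34.92] z 0.0393 F reader [-7.8  -6.86  1.15] Tq [-1.58  1.16 -0.03] jaw deg 94.06 open 0.046
```

```bash
cat >> st.py <<'E'
z=-r[:,2];print('tilt deg: toward reader x',np.degrees(c*z[0]+n*z[1]).round(3),'y',np.degrees(-n*z[0]+c*z[1]).round(3))
E
python3 st.py
```

```text
t 19.9333 tcp in reader mm [41.1  34.92] z 0.0393 F reader [-7.8  -6.86  1.15] Tq [-1.58  1.16 -0.03] jaw deg 94.06 open 0.046
tilt deg: toward reader x 0.186 y 0.174
```

>>> jog_arm --commands '[1, 0.0002, 0.0001, -0.0001, 0, 1, 0.0002, 0.0002, 0, 0, 1, 0, 0, 0, 0, 1, 0, 0, 0, 0, 1, 0, 0, 0, 0]'

```text
t: 20.35
tool_pos: [0.616, 0.1703, 0.0393]
orientation: [-2.141, -2.299, 0.008]
force: [-7.9, -10.7, 2.6]
opening: 0.046
```

```bash
python3 st.py; python3 snap.py s9 side;python3 snap.py c9 scene;python3 snap.py w9 wrist; python3 st.py;python3 -c "
import cv2
a=cv2.imread('pics/s9.png');b=cv2.imread('pics/c9.png')
cv2.imwrite('pics/s9c.png',cv2.resize(a[165:255,210:310],None,fx=6,fy=6,interpolation=cv2.INTER_CUBIC));cv2.imwrite('pics/c9c.png',cv2.resize(b[270:330,350:430],None,fx=9,fy=9,interpolation=cv2.INTER_CUBIC))"
```

```text
t 20.35 tcp in reader mm [41.09 34.95] z 0.0393 F reader [ -8.61 -10.12   2.57] Tq [-1.84  1.4  -0.03] jaw deg 94.06 open 0.046
tilt deg: toward reader x 0.225 y 0.207
{'t': 20.4, 'q': array([ 0.19131995,  0.38343829,  1.52932921, -0.00324651,  1.23321774,
       -1.44921987]), 'tool_pos': array([0.6159845 , 0.17028321, 0.0393329 ]), 'orientation': array([-2.14131589, -2.29861164,  0.00840779]), 'force': array([ -8.46329607, -10.61070195,   2.80565315]), 'opening': 0.04552661320970245}
{'t': 20.45, 'q': array([ 0.19129936,  0.38340771,  1.5293439 , -0.00325331,  1.23322552,
       -1.44919373]), 'tool_pos': array([0.615985  , 0.17026747, 0.03934507]), 'orientation': array([-2.14137384, -2.2985713 ,  0.00840346]), 'force': array([ -9.11467392, -10.26380428,   2.7872716 ]), 'opening': 0.04598467469432726}
{'t': 20.5, 'q': array([ 0.1913213 ,  0.38342295,  1.5292903 , -0.00328405,  1.23326724,
       -1.44920027]), 'tool_pos': array([0.61599641, 0.17027275, 0.03936221]), 'orientation': array([-2.14134411, -2.29862833,  0.00843461]), 'force': array([-7.98919624, -9.97030417,  2.02824595]), 'opening': 0.04606999978207242}
t 20.5 tcp in reader mm [41.08 34.95] z 0.0394 F reader [-8.68 -9.38  2.03] Tq [-1.84  1.37 -0.02] jaw deg 94.06 open 0.0461
tilt deg: toward reader x 0.228 y 0.206
```

View pics/s9c.png

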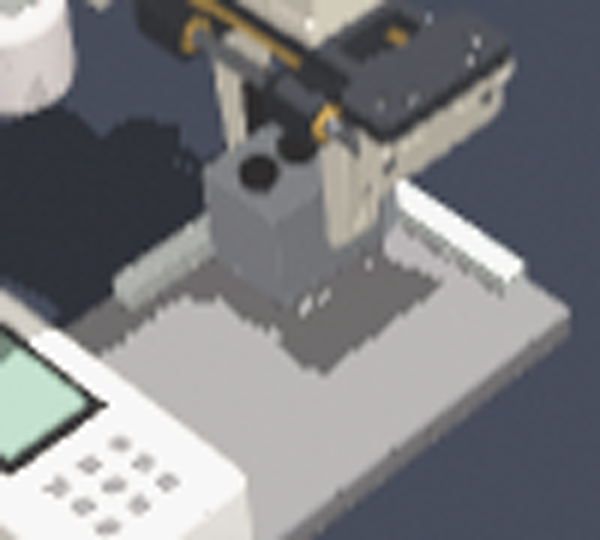

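View pics/c9c.png

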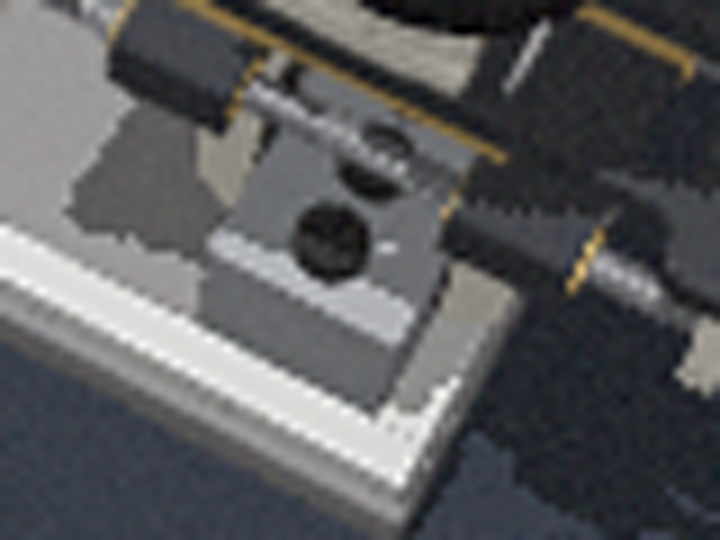

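View pics/w9.png

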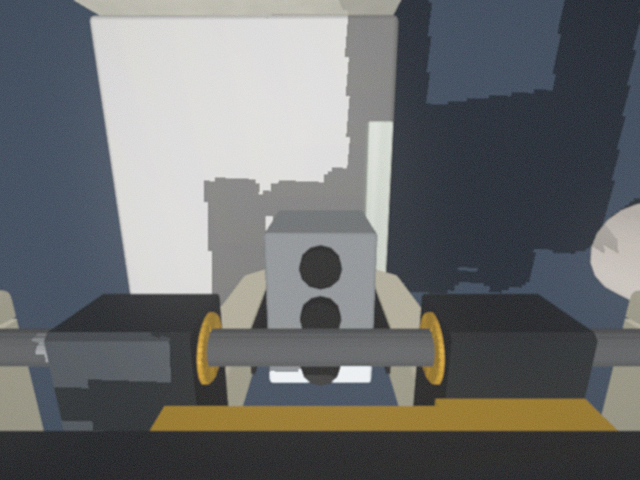

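```bash
python3 -c "
from plant import robot
print(robot.close_job())"; python3 st.py
```

```text
the job is handed in; nothing more can be done
None
the job is handed in; nothing more can be done
```

The carrier is seated in the corner against both stops, still gripped and pressed lightly, and I handed the job in at about 20.5 s of the 54 s. `close_job` reports no verdict, so what follows rests on my own last readings.

**What I did:**
- I picked up the grey carrier across its 46 mm sides, avoiding the two brown look-alikes.
- I carried it to the plate and set it down flat, clear of both stops and parallel to the side stop.
- I opened the jaws briefly and regripped at 25 N, so it lay flat by itself.
- I slid it to the side stop, then along to the end stop, and pressed it into both.

**Last checks:**
- **Contact force:** about 9 N against the end stop and 9–10 N against the side stop. In both directions the carrier stopped moving while the force kept rising.
- **Flush:** yaw moment was close to zero (−0.02 N·m), and the carrier's edges look parallel to the plate in the wrist picture. The tool leans about 0.2°.
- **Grip:** opening 46 mm, the carrier's width.
- **Bystanders:** nothing but the carrier appeared to have been touched in the pictures I took. I did not take a final close look at the standard block or jar_b.

**Disagreements and hiccups:**
- The tool's final position was about 1 mm (x) and 2 mm (y) from the seat estimated from the cameras. That fits the calibration and grasp offset, so I went by contact.
- Partway along, the carrier dragged under downward pressure, so I unloaded it and eased off the side stop. For about 5 mm of that slide the arm carried nearly all its weight, so it may have been barely touching the plate there.

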